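# Line up setting pillars by height on the press set-up strip

## Robot

A 6-joint arm with a two-finger parallel gripper is mounted at the origin on a cart in front of the work surface, level with it; the furniture and walls round the work are solid. World frame = base frame: x ahead of the robot, y to its left, z up, the work surface at z = 0. Lengths are in m, angles in rad, forces in N, time in s.
With the tool pointing down it reaches from about 0.35 to 0.975 m from the base axis. Payload 4.9 kg.
Tool frame: the origin (TCP) lies at the very end of the fingers, on their centre line; the grasp point (between the pads) lies 19 mm behind it (ctrl.grip_point_offset is the distance from the TCP to the grasp point, in m); z points along the fingers, y is the line along which they close (so a half turn about z gives the same grasp; the last joint's range is limited). The gripper opens to 85 mm and grips with 20 to 120 N. Pads are 22 mm wide; open, the fingers measure 114 mm over their backs; the gripper's body (76 mm by 85 mm) begins 54 mm behind the grasp point. The pads swing forward as they close: fully open they stand 13 mm farther back than shut.
Start: joints at [0.982, 0.053, 1.613, -0, 1.476, -0.119], TCP at [0.283, 0.557, 0.231] pointing down, gripper open.
Joint ranges: [-3.01, 3.01], [-1.01, 2.22], [0.06, 2.58], [-1.02, 4.17], [0.09, 2.62], [-3.14, 3.14]. Speed limits (rad/s): [2.57, 2.57, 3.14, 3.14, 3.14, 3.14].

## Interface

Orientations are given as a rotation vector (axis times angle).
In Python, from station import ctrl gives the robot as it stands.
- The arm moves only by the tool send_rows, never from a script. Its argument "rows" is a list of rows, each a list of 3 entries, a list of its own where there are three numbers: the finger opening in cm, from 0 to 8.54, then the shift along the tool's x, y, z in cm, then the turn about the tool's z in degrees. A call has 1 to 10 rows; each row shifts and turns the commanded pose from where the row before left it, along the tool's axes as they then stand; what a row does not reach is not made up. A row lasts 1/8 s, in which the tool goes at most 62.5 mm and 10.7 degrees, less where a joint would pass 70% of its speed; a pose out of reach is approached as far as the arm can. A call with a gripper value outside its range is refused whole. The fingers move at their own pace and stop on an object; "newtons" is the grip in N (left out, the last holds). Time passes only in rows, so rows that do not move let the fingers close. It gives the time, the measured TCP pose, the force, the opening and the grip force at its end, in the units of the state.
- ctrl.get_obs(): the state, without advancing time (a new reading comes with each control period).
- ctrl.get_image(name): name is "scene" or "top" or "wrist"; returns a dict with "frame" (400x640x3 uint8, red, green, blue), "range_z" (400x640 float32, m along the optical axis (not along the pixel's ray), 0 where there is no reading), "fx", "fy", "cx", "cy" (pixels), "cam_to_world" (4x4, takes a point from camera to world coordinates). Camera axes: x right, y down, z forward; pixel columns grow to the right and rows downward; lengths in m; the calibration is good to about 2 mm. A picture is of the moment at which its call begins.
- ctrl.finish_job(): hands the job in; it is judged then, once.
The state is a dict: "t": time; "q": joint angles; "dq": joint speeds; "effort": joint torques, N m; "tool_pos": TCP position; "tool_rot": TCP orientation; "contact_force": force on the tool from outside, world axes, zero at the start; "wrist_torque": the same for the moment, N m; "opening": finger opening in m; "grip_force": force on a finger pad.
Only numpy, scipy, OpenCV 4.12 (cv2) and the standard library are available. Lean on these libraries where they do the work, as an engineer would, in place of code of your own. Each camera call takes 0.05 s, during which the arm holds its last target. There are 200 camera calls.

## Task

Line up the four steel setting pillars on the aluminium strip in order of height: one standing upright on each round pad with its whole foot on the pad, the tallest on the pad beside the thin end post and the shortest at the far end. Set them down rather than dropping them, and do not knock any over.

Things in the scene. Friction and masses are not known exactly. Their poses are not given: they have to be found in the camera images.
- pillar_a: The shortest of four loose turned steel setting pillars, 40 mm tall, standing upright on the table: a round foot 38 mm in diameter and 7 mm thick, and above it a plain round shank 24 mm in diameter up to the top. Origin: centre of the underside of the foot; z up. Weighs 0.1 to 0.4 kg.
- pillar_b: The second shortest of four loose turned steel setting pillars, 56 mm tall, standing upright on the table: a round foot 38 mm in diameter and 7 mm thick, and above it a plain round shank 24 mm in diameter up to the top. Origin: centre of the underside of the foot; z up. Weighs 0.1 to 0.4 kg.
- pillar_c: The second tallest of four loose turned steel setting pillars, 72 mm tall, standing upright on the table: a round foot 38 mm in diameter and 7 mm thick, and above it a plain round shank 24 mm in diameter up to the top. Origin: centre of the underside of the foot; z up. Weighs 0.1 to 0.4 kg.
- pillar_d: The tallest of four loose turned steel setting pillars, 88 mm tall, standing upright on the table: a round foot 38 mm in diameter and 7 mm thick, and above it a plain round shank 24 mm in diameter up to the top. Origin: centre of the underside of the foot; z up. Weighs 0.1 to 0.4 kg.
- pad_1: One of four equal round dark rubber pads in a straight row on a fixed aluminium strip (314 x 72 x 6 mm), about 66 mm apart; this is an end pad (the pads are numbered along the row). 58 mm in diameter, 4 mm thick, fixed. Origin: centre of its underside (on the strip, 6 mm above the table), so its top is 4 mm above the origin; z up.
- pad_2: One of four equal round dark rubber pads in a straight row on a fixed aluminium strip (314 x 72 x 6 mm), about 66 mm apart; this is an inner pad, next to pad_1 (the pads are numbered along the row). 58 mm in diameter, 4 mm thick, fixed. Origin: centre of its underside (on the strip, 6 mm above the table), so its top is 4 mm above the origin; z up.
- pad_3: One of four equal round dark rubber pads in a straight row on a fixed aluminium strip (314 x 72 x 6 mm), about 66 mm apart; this is an inner pad, next to pad_4 (the pads are numbered along the row). 58 mm in diameter, 4 mm thick, fixed. Origin: centre of its underside (on the strip, 6 mm above the table), so its top is 4 mm above the origin; z up.
- pad_4: One of four equal round dark rubber pads in a straight row on a fixed aluminium strip (314 x 72 x 6 mm), about 66 mm apart; this is the other end pad (the pads are numbered along the row). 58 mm in diameter, 4 mm thick, fixed. Origin: centre of its underside (on the strip, 6 mm above the table), so its top is 4 mm above the origin; z up.
- post: Thin upright steel post, 12 mm in diameter and 45 mm tall, fixed on the strip just beyond one of the two end pads (its centre about 45 mm from that pad's centre); it may stand at either end. At the strip's other end there is only a flat plug, 10 mm across and 2 mm high. Origin: centre of its underside, on the strip.
There are look-alikes about, which are no part of the job. Leave any pink look-alike of the pillar_c alone.

How it is judged:
At the end, for the whole second after the job is handed in: The four pillars stand on the four pads in order of height, the tallest on the pad next to the post and the shortest on the pad at the other end: each foot rests on its pad within 10 mm of the pad's centre (so the whole foot is on it), upright within 0.06 rad, released and at rest (((horizontal distance between post and pad_1 below 0.08 m and horizontal distance between pillar_a and pad_4 below 0.01 m and z of pillar_a in the frame of pad_4 between 0.001 and 0.007 m and horizontal distance between pillar_b and pad_3 below 0.01 m and z of pillar_b in the frame of pad_3 between 0.001 and 0.007 m and horizontal distance between pillar_c and pad_2 below 0.01 m and z of pillar_c in the frame of pad_2 between 0.001 and 0.007 m and horizontal distance between pillar_d and pad_1 below 0.01 m and z of pillar_d in the frame of pad_1 between 0.001 and 0.007 m) or (horizontal distance between post and pad_4 below 0.08 m and horizontal distance between pillar_a and pad_1 below 0.01 m and z of pillar_a in the frame of pad_1 between 0.001 and 0.007 m and horizontal distance between pillar_b and pad_2 below 0.01 m and z of pillar_b in the frame of pad_2 between 0.001 and 0.007 m and horizontal distance between pillar_c and pad_3 below 0.01 m and z of pillar_c in the frame of pad_3 between 0.001 and 0.007 m and horizontal distance between pillar_d and pad_4 below 0.01 m and z of pillar_d in the frame of pad_4 between 0.001 and 0.007 m)) and angle between each of pillar_a, pillar_b, pillar_c, pillar_d's own z axis and vertical below 0.06 rad and linear speed of each of pillar_a, pillar_b, pillar_c, pillar_d below 0.01 m/s and angular speed of each of pillar_a, pillar_b, pillar_c, pillar_d below 0.1 rad/s and contact force between the fingers and pillar_a below 0.05 N and contact force between the fingers and pillar_b below 0.05 N and contact force between the fingers and pillar_c below 0.05 N and contact force between the fingers and pillar_d below 0.05 N); the robot touches nothing.
It fails at once if a pillar was knocked over (tilted beyond 0.6 rad) (angle between any of pillar_a, pillar_b, pillar_c, pillar_d's own z axis and vertical above 0.6 rad).
It fails at once if a pillar was dropped (in free fall, faster than 0.5 m/s) ((contact force between pillar_a and anything else below 0.01 N and linear speed of pillar_a above 0.5 m/s) or (contact force between pillar_b and anything else below 0.01 N and linear speed of pillar_b above 0.5 m/s) or (contact force between pillar_c and anything else below 0.01 N and linear speed of pillar_c above 0.5 m/s) or (contact force between pillar_d and anything else below 0.01 N and linear speed of pillar_d above 0.5 m/s)).
It also fails if it takes over 96 s, if anything falls off the work surface, if the arm or the gripper's body presses on something with over 40 N, if the wrist force passes 120 N, or if a joint passes its speed limit or range.

## Working session

There is one attempt and no reset: what is moved stays moved. The work goes in short steps, Python scripts to look and compute and a tool call to move; the robot and the scene stay as the last step left them, time stands still between calls to the robot, and variables do not carry over. Pictures are saved under pics/ and viewed, at most 14 in all, crops included, and the job is handed in when it is done.

Besides the shell and the picture viewer there is one more tool, called after "Call:" as a command line: name --argument value ..., lists and objects as JSON in quotes. send_rows: Moves the arm, as the interface text tells. Its arguments: {"type":"object","properties":{"rows":{"type":"array","items":{"type":"array"}},"newtons":{"type":"number"}},"required":["rows"]}

```bash
mkdir -p pics && ls && python3 - <<'E'
from station import ctrl
import cv2,numpy as np
o=ctrl.get_obs();print({k:np.round(v,3) for k,v in o.items()})
for n in("top","scene"):
    im=ctrl.get_image(n);np.savez(''+n+'0.npz',**im)
    cv2.imwrite(f'pics/{n}0.png',im['frame'][:,:,::-1]);print(n,im['fx'],im['cx'],im['cy'],np.round(im['cam_to_world'],3))
E
```

```text
pics
{'t': np.float64(0.0), 'q': array([ 0.982,  0.053,  1.614,  0.   ,  1.476, -0.119]), 'dq': array([-0.002,  0.001, -0.   ,  0.001,  0.   ,  0.001]), 'effort': array([-0.0000e+00, -3.9368e+01, -3.7018e+01, -0.0000e+00,  7.0000e-03,
        0.0000e+00]), 'tool_pos': array([0.283, 0.557, 0.23 ]), 'tool_rot': array([-7.310e-01, -3.055e+00,  3.000e-03]), 'contact_force': array([ 0.478, -1.422, -0.065]), 'wrist_torque': array([-0.031,  0.049, -0.024]), 'grip_force': np.float64(0.0), 'opening': np.float64(0.085)}
top 468.9348708699267 315.1196905052845 197.6258301499305 [[ 0.02  -0.994  0.109  0.406]
 [-1.    -0.019  0.005 -0.178]
 [-0.003 -0.109 -0.994  1.001]
 [ 0.     0.     0.     1.   ]]
scene 477.74958274936427 320.4675924068485 198.70776662316612 [[-0.787 -0.292  0.543  0.008]
 [-0.616  0.335 -0.713  0.49 ]
 [ 0.026 -0.896 -0.444  0.467]
 [ 0.     0.     0.     1.   ]]
```

View pics/top0.png

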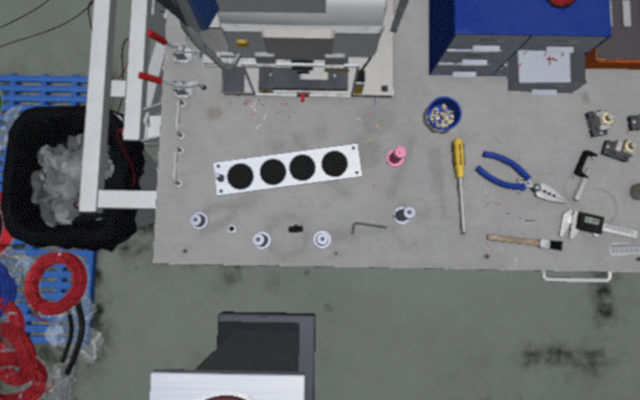

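View pics/scene0.png

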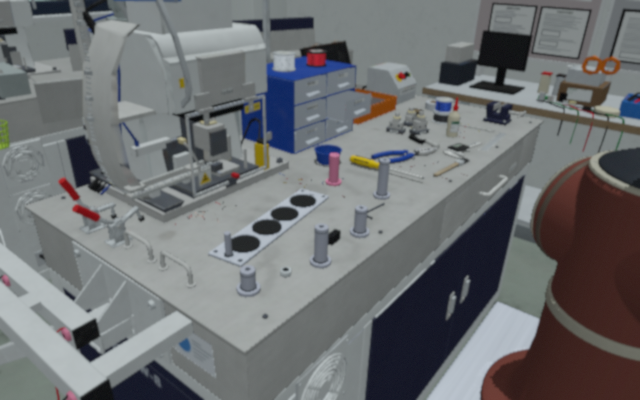

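The top view shows candidate pillars at (198,220), (261,240), (322,239) and (404,214). The pink look-alike is at (397,155) and is to be left alone. A nut sits at (232,229) and a black block at (295,229). The pads are at (240,176), (273,171), (302,166) and (335,161), with the post at the left end (219,178). Next I'll measure from depth and masks, with one close crop.

```bash
cat > h.py <<'E'
import numpy as np,cv2
def world(im):
    z=im['range_z'];v,u=np.mgrid[:z.shape[0],:z.shape[1]]
    p=np.stack([(u-im['cx'])/im['fx']*z,(v-im['cy'])/im['fy']*z,z],-1)
    T=im['cam_to_world'];return p@T[:3,:3].T+T[:3,3]
def plane(im,u,v,h):
    T=im['cam_to_world'];d=T[:3,:3]@np.array([(u-im['cx'])/im['fx'],(v-im['cy'])/im['fy'],1.])
    return T[:3,3]+d*(h-T[2,3])/d[2]
E
python3 - <<'E'
import numpy as np,cv2
from h import *
im=dict(np.load('top0.npz'));P=world(im);f=im['frame']
for (u,v) in [(198,220),(261,240),(322,239),(404,214),(397,155),(219,178)]:
    w=P[v-13:v+14,u-13:u+14];g=f[v-13:v+14,u-13:u+14];top=np.percentile(w[...,2][im['range_z'][v-13:v+14,u-13:u+14]>0],98)
    m=w[...,2]>top-.006
    print((u,v),'top',round(top,4),'n',m.sum(),'xy',np.round((w[m].min(0)+w[m].max(0))/2,4)[:2],np.round(np.median(w[m],0),4)[:2], 'rgb',g[m].mean(0).round())
gray=cv2.cvtColor(f,cv2.COLOR_RGB2GRAY)
m=np.zeros_like(gray);m[140:195,212:362]=(gray[140:195,212:362]<60)
for c in cv2.findContours(m,cv2.RETR_EXTERNAL,cv2.CHAIN_APPROX_NONE)[0]:
    if cv2.contourArea(c)>200:
        (a,b),ax,_=cv2.fitEllipse(c);print('pad',round(a,1),round(b,1),np.round(ax,1),plane(im,a,b,.010).round(4))
print('table z',np.median(P[195:205,300:380,2]))
cv2.imwrite('pics/crop1.png',cv2.resize(f[135:260,180:425,::-1],None,fx=3.2,fy=3.2,interpolation=cv2.INTER_CUBIC))
E
```

```text
(198, 220) top 0.0419 n 108 xy [ 0.4399 -0.0477] [0.4629 0.0708] rgb [157. 160. 175.]
(261, 240) top 0.0738 n 111 xy [ 0.4201 -0.1152] [ 0.4239 -0.0626] rgb [169. 173. 189.]
(322, 239) top 0.0581 n 111 xy [ 0.4226 -0.1896] [ 0.4271 -0.1891] rgb [179. 182. 199.]
(404, 214) top 0.0899 n 120 xy [ 0.4501 -0.2736] [ 0.482  -0.3575] rgb [164. 167. 182.]
(397, 155) top 0.0736 n 115 xy [ 0.5118 -0.2667] [ 0.6046 -0.3429] rgb [209. 138. 166.]
(219, 178) top 0.0498 n 30 xy [ 0.483  -0.0714] [0.5538 0.0287] rgb [158. 161. 176.]
pad 239.9 176.0 [22.6 23. ] [ 0.5585 -0.0114  0.01  ]
pad 272.5 171.5 [22.8 23. ] [ 0.5697 -0.0809  0.01  ]
pad 301.9 167.2 [22.7 22.9] [ 0.5803 -0.1437  0.01  ]
pad 334.1 163.3 [22.5 23. ] [ 0.5899 -0.2124  0.01  ]
table z 0.00025924445453451295
```

View pics/crop1.png

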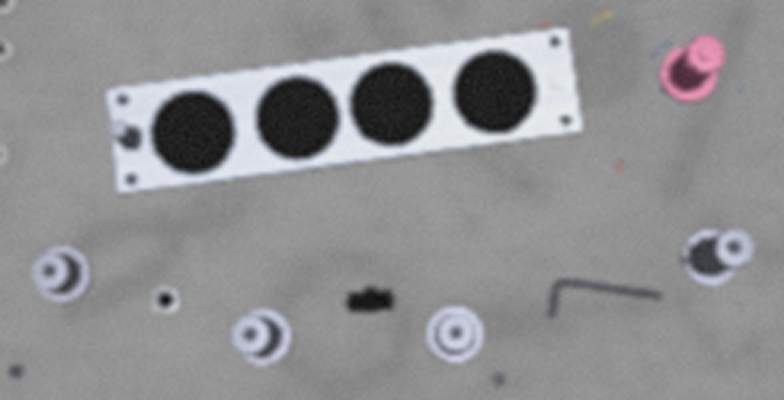

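The crop confirms four grey pillars on the table and a pink look-alike off to the right. By depth their heights are a at (198,220), c at (261,240), b at (322,239) and d at (404,214). The post is at the left end, crop (127,137), so d goes on the leftmost pad. I'll check the white beams for clearance before moving.

```bash
python3 - <<'E'
import numpy as np
from h import *
im=dict(np.load('top0.npz'));P=world(im);z=im['range_z']>0
for n,(a,b,c,d) in dict(left=(0,260,0,157),table_l=(60,190,158,215),machine=(0,96,215,400)).items():
    w=P[a:b,c:d][z[a:b,c:d]]
    for lo in(.03,.1,.2,.3):
        k=w[w[:,2]>lo]
        if len(k):print(n,lo,k.min(0).round(2),k.max(0).round(2),len(k))
from station import ctrl
s=ctrl.get_obs();import scipy.spatial.transform as t
print(t.Rotation.from_rotvec(s['tool_rot']).as_matrix().round(3))
E
```

```text
left 0.03 [0.73 0.04 0.07] [0.83 0.19 0.41] 212
left 0.1 [0.73 0.04 0.1 ] [0.83 0.17 0.41] 72
left 0.2 [0.73 0.04 0.41] [0.73 0.04 0.41] 1
left 0.3 [0.73 0.04 0.41] [0.73 0.04 0.41] 1
table_l 0.03 [ 0.54 -0.02  0.03] [0.79 0.16 0.31] 644
table_l 0.1 [ 0.69 -0.02  0.31] [ 0.69 -0.01  0.31] 4
table_l 0.2 [ 0.69 -0.02  0.31] [ 0.69 -0.01  0.31] 4
table_l 0.3 [ 0.69 -0.02  0.31] [ 0.69 -0.01  0.31] 4
machine 0.03 [ 0.69 -0.32  0.03] [0.86 0.04 0.43] 14352
machine 0.1 [ 0.69 -0.3   0.1 ] [0.82 0.01 0.43] 10806
machine 0.2 [ 0.69 -0.3   0.2 ] [0.82 0.01 0.43] 10382
machine 0.3 [ 0.69 -0.3   0.3 ] [ 0.78 -0.02  0.43] 5884
[[-0.892  0.453 -0.001]
 [ 0.453  0.892 -0.002]
 [ 0.    -0.002 -1.   ]]
```

Call:
send_rows --rows '[[6,[-3.8,-3.5,0.2],0],[6,[-3.8,-3.5,0.2],0],[6,[-3.8,-3.5,0.2],0],[6,[-3.8,-3.5,0.2],0],[6,[-3.8,-3.5,0.2],0],[6,[-3.8,-3.5,0.2],0],[6,[-3.8,-3.5,0.2],0],[6,[-3.8,-3.5,0.2],0],[6,[-3.8,-3.5,0.2],0],[6,[-3.8,-3.5,0.2],0]]' --newtons 40

```text
t: 1.35
tool_pos: [0.4634, 0.0715, 0.2109]
tool_rot: [-0.731, -3.055, -0.0]
contact_force: [1.2, 0.1, 0.0]
opening: 0.0601
grip_force: 0.0
```

Call:
send_rows --rows '[[6,[0,0,0.3],9],[6,[0,0,0.3],9],[6,[0,0,0.3],9],[6,[0,0,0.3],9],[6,[0,0,0.3],9],[6,[0,0,0.3],9],[6,[0,0,0],0],[6,[0,0,0],0]]'

```text
t: 2.35
tool_pos: [0.4632, 0.0732, 0.1932]
tool_rot: [-2.036, -2.392, 0.0]
contact_force: [-0.2, 0.1, -0.8]
opening: 0.0601
grip_force: 0.0
```

```bash
cat > w.py <<'E'
import sys,numpy as np,cv2
from scipy.spatial.transform import Rotation as R
from h import *
from station import ctrl
# usage: w.py x y H [pic]: pillar of height H near x,y -> shift of the tool (cm, tool axes) onto it
def tool(d,o): return (R.from_rotvec(o['tool_rot']).as_matrix().T@np.asarray(d))*100
def pillar(im,x,y,H,base=0.):
    P=world(im);m=(np.hypot(P[...,0]-x,P[...,1]-y)<.035)&(abs(P[...,2]-base-H)<.005)&(im['range_z']>0)
    n,l,st,c=cv2.connectedComponentsWithStats(m.astype(np.uint8))
    i=1+st[1:,4].argmax();cs=cv2.findContours((l==i).astype(np.uint8),0,1)[0]
    (u,v),ax,_=cv2.fitEllipse(max(cs,key=len));p=plane(im,u,v,base+H)
    return p,(u,v),np.array(ax)*(im['cam_to_world'][2,3]-H-base)/im['fx'],np.median(P[l==i][:,2])
if __name__=='__main__':
    x,y,H=map(float,sys.argv[1:4]);o=ctrl.get_obs();im=ctrl.get_image('wrist')
    if len(sys.argv)>4: cv2.imwrite('pics/'+sys.argv[4],im['frame'][:,:,::-1])
    p,uv,d,z=pillar(im,x,y,H);print('top',p.round(4),'px',np.round(uv),'dia',d.round(4),'z',z.round(4))
    print('tool',o['tool_pos'].round(4),'shift cm (tool)',tool(p-o['tool_pos'],o).round(2)[:2])
E
python3 w.py .463 .071 .040 w1.png
```

```text
top [0.4651 0.0725 0.04  ] px [320. 184.] dia [0.0219 0.0221] z 0.0399
tool [0.4632 0.0732 0.1932] shift cm (tool) [-0.09  0.18]
```

View pics/w1.png

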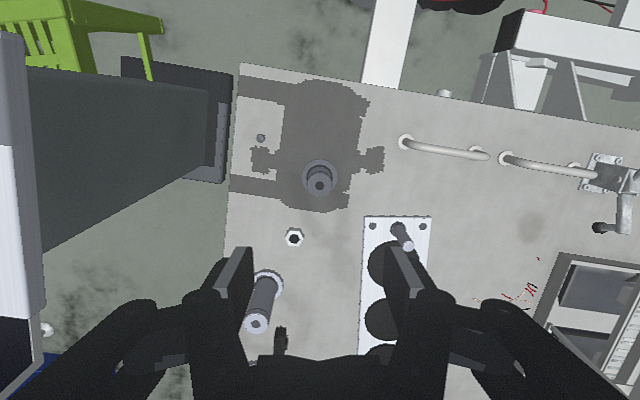

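Pillar a is at (320,184) in the wrist view, almost directly under the gripper.

Call:
send_rows --rows '[[6,[-0.1,0.2,4],0],[6,[0,0,4],0],[6,[0,0,4],0],[6,[0,0,3],0],[6,[0,0,2],0],[6,[0,0,1],0],[6,[0,0,0],0]]'

```text
t: 3.28
tool_pos: [0.4652, 0.0725, 0.013]
tool_rot: [-2.037, -2.39, 0.001]
contact_force: [0.9, -0.8, 0.2]
opening: 0.06
grip_force: 0.0
```

Call:
send_rows --rows '[[2,[0,0,0],0],[2,[0,0,0],0],[2,[0,0,0],0],[2,[0,0,0],0],[2,[0,0,0],0],[2,[0,0,0],0]]'

```text
t: 4.03
tool_pos: [0.4666, 0.0725, 0.0146]
tool_rot: [2.037, 2.389, 0.002]
contact_force: [0.5, 0.2, 5.4]
opening: 0.0229
grip_force: 39.7
```

Call:
send_rows --rows '[[2,[0,0,-1],0],[2,[0,0,-2],0],[2,[0,0,-3],0],[2,[0,0,-4],0],[2,[0,0,-2],0],[2,[0,0,0],0]]'

```text
t: 4.78
tool_pos: [0.4665, 0.0725, 0.1352]
tool_rot: [2.037, 2.388, 0.004]
contact_force: [-0.4, -0.4, -0.8]
opening: 0.0227
grip_force: 39.3
```

```bash
cat > look.py <<'E'
import sys,numpy as np,cv2
from h import *
from station import ctrl
o=ctrl.get_obs();im=ctrl.get_image('scene');T=np.linalg.inv(im['cam_to_world'])
c=T[:3,:3]@o['tool_pos']+T[:3,3];u=int(c[0]/c[2]*im['fx']+im['cx']);v=int(c[1]/c[2]*im['fy']+im['cy'])
a,b=max(v-60,0),max(u-75,0);cv2.imwrite('pics/'+sys.argv[1],cv2.resize(im['frame'][a:a+110,b:b+150,::-1],None,fx=4,fy=4,interpolation=2));print(u,v,a,b)
E
python3 look.py s1.png; cat > go.py <<'E'
import sys,numpy as np
from w import tool
from station import ctrl
# go.py x y z : total shift in tool axes, cm
o=ctrl.get_obs();d=np.array(list(map(float,sys.argv[1:4])))-o['tool_pos']
from scipy.spatial.transform import Rotation as R
M=R.from_rotvec(o['tool_rot']).as_matrix();print('pos',o['tool_pos'].round(4),'shift',tool(d,o).round(2),'norm',round(np.linalg.norm(d)*100,1),'y-axis angle deg',np.degrees(np.arctan2(M[1,1],M[0,1])).round(1))
E
python3 go.py .5899 -.2124 .13
```

```text
242 215 155 167
pos [0.4654 0.0725 0.1334] shift [-30.1    7.8    0.35] norm 31.1 y-axis angle deg 9.1
```

View pics/s1.png

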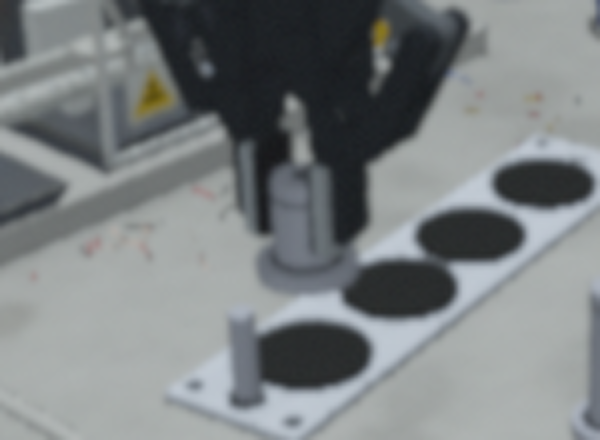

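Pillar a is held upright with its foot clear of the table; the foot is at crop (307,265). Next I'll carry it to the far pad.

Call:
send_rows --rows '[[2,[-3,0.8,0],0],[2,[-5,1.3,0],0],[2,[-5,1.3,0],0],[2,[-5,1.3,0],0],[2,[-5,1.3,0],0],[2,[-4,1.0,0],0],[2,[-3.1,0.8,0],0],[2,[0,0,0],0],[2,[0,0,0],0]]'

```text
t: 5.95
tool_pos: [0.5888, -0.2114, 0.1313]
tool_rot: [-2.036, -2.388, 0.001]
contact_force: [0.4, 0.6, -1.4]
opening: 0.0228
grip_force: 39.4
```

```bash
python3 go.py .5899 -.2124 .023; python3 go.py .5899 -.2124 .023
```

```text
pos [ 0.5888 -0.2114  0.1313] shift [-0.14  0.13 10.83] norm 10.8 y-axis angle deg 9.1
pos [ 0.5888 -0.2114  0.1313] shift [-0.14  0.13 10.83] norm 10.8 y-axis angle deg 9.1
```

Call:
send_rows --rows '[[2,[-0.1,0.1,2],0],[2,[0,0,3],0],[2,[0,0,3],0],[2,[0,0,1.5],0],[2,[0,0,0.8],0],[2,[0,0,0.3],0],[2,[0,0,0],0],[2,[0,0,0],0]]'

```text
t: 6.95
tool_pos: [0.5919, -0.2136, 0.0285]
tool_rot: [2.037, 2.389, 0.001]
contact_force: [-0.0, 0.4, -1.2]
opening: 0.0229
grip_force: 39.4
```

```bash
python3 look.py s2.png;python3 go.py .5899 -.2124 .023
```

```text
302 192 132 227
pos [ 0.5918 -0.2136  0.0283] shift [ 0.15 -0.17  0.53] norm 0.6 y-axis angle deg 9.1
```

View pics/s2.png

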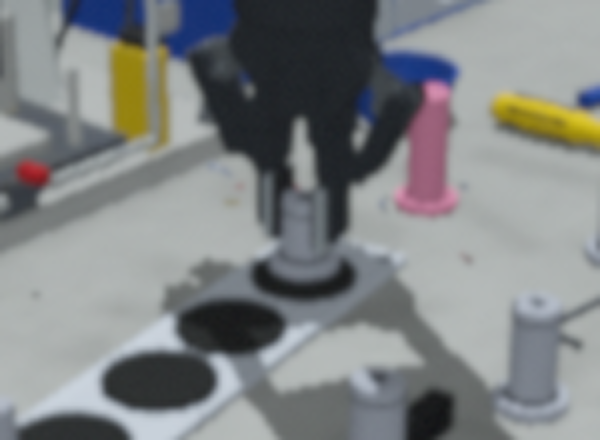

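Pillar a is centred over the end pad at crop (303,270), a few mm above it. I'll lower it until it touches.

Call:
send_rows --rows '[[2,[0.1,-0.1,0.1],0],[2,[0,0,0.1],0],[2,[0,0,0.1],0],[2,[0,0,0],0]]'

```text
t: 7.5
tool_pos: [0.5901, -0.2125, 0.0246]
tool_rot: [2.038, 2.39, -0.0]
contact_force: [-1.3, -0.7, 0.9]
opening: 0.0227
grip_force: 39.7
```

Call:
send_rows --rows '[[2,[0,0,0.1],0],[2,[0,0,0],0]]'

```text
t: 7.75
tool_pos: [0.5903, -0.2126, 0.0246]
tool_rot: [2.038, 2.39, -0.0]
contact_force: [-3.4, 1.1, 7.3]
opening: 0.0225
grip_force: 40.2
```

Call:
send_rows --rows '[[2.8,[0,0,0],0],[3.5,[0,0,0],0],[5,[0,0,0],0],[6,[0,0,0],0],[6,[0,0,-0.5],0],[6,[0,0,-2],0],[6,[0,0,-4],0],[6,[0,0,-5],0],[6,[0,0,-5],0],[6,[0,0,0],0]]'

```text
t: 9.0
tool_pos: [0.5933, -0.214, 0.197]
tool_rot: [2.03, 2.381, 0.005]
contact_force: [-0.2, -0.4, -0.2]
opening: 0.0601
grip_force: 0.0
```

```bash
cat > pads.py <<'E'
import numpy as np,cv2
from w import *
# every pillar top seen in the wrist/top view over the strip vs pads
import sys
PAD=[(.5585,-.0114,.088),(.5697,-.0809,.072),(.5803,-.1437,.056),(.5899,-.2124,.040)]
for n in sys.argv[1:]:
    im=ctrl.get_image(n)
    for x,y,H in PAD:
        try:
            p,uv,d,z=pillar(im,x,y,H,.010);print(n,H,'top',p.round(4),'off mm',((p[:2]-(x,y))*1000).round(1),'dia',d.round(3),'z',z.round(4),np.round(uv))
        except Exception as e: print(n,H,'none')
E
python3 pads.py wrist; python3 go.py .427 -.189 .17;python3 look.py s3.png
```

```text
wrist 0.088 none
wrist 0.072 none
wrist 0.056 none
wrist 0.04 top [ 0.5911 -0.2124  0.05  ] off mm [ 1.2 -0. ] dia [0.022 0.022] z 0.05 [314. 181.]
pos [ 0.5918 -0.2133  0.1933] shift [  5.01 -15.9    2.21] norm 16.8 y-axis angle deg 9.1
303 116 56 228
```

Pillar a is 1.2 mm from its pad's centre. Next is b.

Call:
send_rows --rows '[[6,[1,-4,0],0],[6,[2,-5.9,0],0],[6,[2,-5,0],0],[6,[0,-1,0],0],[6,[0,0,0],0],[6,[0,0,0],0]]'

```text
t: 9.85
tool_pos: [0.426, -0.1885, 0.1884]
tool_rot: [2.038, 2.39, 0.0]
contact_force: [0.3, 0.6, -0.6]
opening: 0.0598
grip_force: 0.0
```

```bash
python3 w.py .427 -.189 .056
```

```text
top [ 0.4299 -0.1891  0.056 ] px [322. 190.] dia [0.0218 0.022 ] z 0.056
tool [ 0.426  -0.1885  0.1884] shift cm (tool) [-0.12  0.37]
```

Call:
send_rows --rows '[[6,[-0.1,0.3,4],0],[6,[0,0,4],0],[6,[0,0,4],0],[6,[0,0,2.8],0],[6,[0,0,1.3],0],[6,[0,0,0.7],0],[6,[0,0,0],0]]'

```text
t: 10.78
tool_pos: [0.4288, -0.189, 0.0208]
tool_rot: [2.038, 2.39, 0.0]
contact_force: [-0.5, 0.1, 0.5]
opening: 0.0604
grip_force: 0.0
```

Call:
send_rows --rows '[[2,[0,0,0],0],[2,[0,0,0],0],[2,[0,0,0],0],[2,[0,0,0],0],[2,[0,0,0],0],[2,[0,0,0],0]]'

```text
t: 11.52
tool_pos: [0.429, -0.1891, 0.0214]
tool_rot: [2.037, 2.389, 0.0]
contact_force: [-0.7, 0.6, 5.5]
opening: 0.0232
grip_force: 39.2
```

Call:
send_rows --rows '[[2,[0,0,-1],0],[2,[0,0,-2],0],[2,[0,0,-3],0],[2,[0,0,-4],0],[2,[0,0,-2],0],[2,[0,0,0],0]]'

```text
t: 12.28
tool_pos: [0.4289, -0.1892, 0.142]
tool_rot: [2.036, 2.388, 0.001]
contact_force: [-0.3, -0.1, -1.5]
opening: 0.0233
grip_force: 39.5
```

```bash
python3 go.py .5803 -.1437 .03
```

```text
pos [ 0.4289 -0.1892  0.142 ] shift [ 2.13 15.64 11.23] norm 19.4 y-axis angle deg 9.1
```

Call:
send_rows --rows '[[2,[0.5,3,0],0],[2,[0.6,4.6,0],0],[2,[0.6,5,0],0],[2,[0.4,3,0],0],[2,[0,0,0],0],[2,[0,0,0],0]]'

```text
t: 13.02
tool_pos: [0.5774, -0.143, 0.1384]
tool_rot: [-2.036, -2.388, 0.002]
contact_force: [-0.4, 0.4, -1.6]
opening: 0.0227
grip_force: 39.9
```

Call:
send_rows --rows '[[2,[0,0,2],0],[2,[0,0,3],0],[2,[0,0,3],0],[2,[0,0,1.5],0],[2,[0,0,0.8],0],[2,[0,0,0.3],0],[2,[0,0,0],0],[2,[0,0,0],0]]'

```text
t: 14.02
tool_pos: [0.5797, -0.1436, 0.0354]
tool_rot: [2.037, 2.389, 0.001]
contact_force: [0.3, 0.5, -1.8]
opening: 0.0229
grip_force: 39.9
```

```bash
python3 go.py .5803 -.1437 .031
```

```text
pos [ 0.5797 -0.1436  0.0354] shift [-0.02  0.06  0.44] norm 0.4 y-axis angle deg 9.1
```

Call:
send_rows --rows '[[2,[0,0.1,0.1],0],[2,[0,0,0.1],0],[2,[0,0,0.1],0],[2,[0,0,0],0]]'

```text
t: 14.52
tool_pos: [0.58, -0.1431, 0.0314]
tool_rot: [2.039, 2.39, 0.0]
contact_force: [-0.4, -0.6, -1.3]
opening: 0.0238
grip_force: 40.2
```

Call:
send_rows --rows '[[2,[0,0,0.1],0],[2,[0,0,0],0]]'

```text
t: 14.78
tool_pos: [0.5802, -0.1432, 0.0314]
tool_rot: [2.038, 2.39, 0.0]
contact_force: [-3.5, 0.9, 4.8]
opening: 0.0228
grip_force: 40.8
```

Contact. I'll release, lift and go to c.

Call:
send_rows --rows '[[2.8,[0,0,0],0],[3.5,[0,0,0],0],[5,[0,0,0],0],[6,[0,0,0],0],[6,[0,0,-0.5],0],[6,[0,0,-2],0],[6,[0,0,-4],0],[6,[0,0,-5],0],[6,[0,0,-5],0],[6,[0,0,0],0]]'

```text
t: 16.02
tool_pos: [0.5833, -0.1444, 0.2038]
tool_rot: [2.03, 2.381, 0.007]
contact_force: [-0.2, -0.3, 0.1]
opening: 0.0602
grip_force: 0.0
```

```bash
python3 pads.py wrist; python3 go.py .426 -.063 .2
```

```text
wrist 0.088 none
wrist 0.072 none
wrist 0.056 top [ 0.5812 -0.1432  0.066 ] off mm [0.9 0.5] dia [0.022 0.022] z 0.0659 [314. 185.]
wrist 0.04 top [ 0.591  -0.2118  0.05  ] off mm [1.1 0.6] dia [0.02 0.02] z 0.0498 [313. 249.]
pos [ 0.5817 -0.1438  0.2002] shift [ 10.44 -14.1   -0.12] norm 17.5 y-axis angle deg 9.1
```

Call:
send_rows --rows '[[6,[2.4,-3.1,0],0],[6,[3,-4,0],0],[6,[3,-4,0],0],[6,[2,-3,0],0],[6,[0,0,0],0],[6,[0,0,0],0]]'

```text
t: 16.82
tool_pos: [0.4244, -0.0628, 0.195]
tool_rot: [-2.039, -2.39, 0.0]
contact_force: [0.4, -0.2, -0.1]
opening: 0.0601
grip_force: 0.0
```

```bash
python3 w.py .425 -.062 .072
```

```text
top [ 0.4259 -0.0618  0.072 ] px [320. 191.] dia [0.0216 0.0221] z 0.0719
tool [ 0.4244 -0.0628  0.195 ] shift cm (tool) [0.08 0.16]
```

Call:
send_rows --rows '[[6,[0.1,0.1,4],0],[6,[0,0,4],0],[6,[0,0,4],0],[6,[0,0,2.8],0],[6,[0,0,1.3],0],[6,[0,0,0.6],0],[6,[0,0,0],0]]'

```text
t: 17.75
tool_pos: [0.4258, -0.0618, 0.0289]
tool_rot: [2.038, 2.39, 0.0]
contact_force: [0.9, -1.6, 0.5]
opening: 0.0603
grip_force: 0.0
```

Call:
send_rows --rows '[[2,[0,0,0],0],[2,[0,0,0],0],[2,[0,0,0],0],[2,[0,0,0],0],[2,[0,0,0],0],[2,[0,0,0],0]]'

```text
t: 18.5
tool_pos: [0.4258, -0.0618, 0.0293]
tool_rot: [2.038, 2.389, 0.001]
contact_force: [-1.8, 0.4, 6.4]
opening: 0.023
grip_force: 39.4
```

Call:
send_rows --rows '[[2,[0,0,-1],0],[2,[0,0,-2],0],[2,[0,0,-3],0],[2,[0,0,-4],0],[2,[0,0,-2],0],[2,[0,0,0],0]]'

```text
t: 19.25
tool_pos: [0.426, -0.0618, 0.1499]
tool_rot: [2.036, 2.388, 0.002]
contact_force: [0.4, -0.8, -3.2]
opening: 0.0228
grip_force: 39.6
```

```bash
python3 go.py .5697 -.0809 .038
```

```text
pos [ 0.426  -0.0618  0.1499] shift [-4.14 13.86 11.24] norm 18.3 y-axis angle deg 9.1
```

Call:
send_rows --rows '[[2,[-1,3,0],0],[2,[-1.1,4,0],0],[2,[-1,4,0],0],[2,[-1,2.8,0],0],[2,[0,0,0],0],[2,[0,0,0],0]]'

```text
t: 20.0
tool_pos: [0.5663, -0.0799, 0.1463]
tool_rot: [-2.036, -2.388, 0.003]
contact_force: [-0.1, 0.3, -2.9]
opening: 0.023
grip_force: 40.2
```

Call:
send_rows --rows '[[2,[0,0,2],0],[2,[0,0,3],0],[2,[0,0,3],0],[2,[0,0,1.5],0],[2,[0,0,0.8],0],[2,[0,0,0.3],0],[2,[0,0,0],0],[2,[0,0,0],0]]'

```text
t: 21.0
tool_pos: [0.5686, -0.0805, 0.0434]
tool_rot: [2.037, 2.389, 0.001]
contact_force: [-0.5, 1.0, -3.2]
opening: 0.0228
grip_force: 40.3
```

```bash
python3 go.py .5697 -.0809 .039
```

```text
pos [ 0.5686 -0.0805  0.0434] shift [-0.06  0.1   0.44] norm 0.5 y-axis angle deg 9.1
```

Call:
send_rows --rows '[[2,[0,0.1,0.1],0],[2,[0,0,0.1],0],[2,[0,0,0.1],0],[2,[0,0,0],0]]'

```text
t: 21.5
tool_pos: [0.5689, -0.0801, 0.0395]
tool_rot: [2.038, 2.39, 0.0]
contact_force: [0.1, -0.5, -1.2]
opening: 0.0229
grip_force: 40.4
```

Call:
send_rows --rows '[[2,[0,0,0.1],0],[2,[0,0,0],0]]'

```text
t: 21.75
tool_pos: [0.569, -0.0802, 0.0394]
tool_rot: [-2.038, -2.39, 0.0]
contact_force: [-4.0, 0.8, 5.2]
opening: 0.0228
grip_force: 41.0
```

Call:
send_rows --rows '[[2.8,[0,0,0],0],[3.5,[0,0,0],0],[5,[0,0,0],0],[6,[0,0,0],0],[6,[0,0,-0.5],0],[6,[0,0,-2],0],[6,[0,0,-4],0],[6,[0,0,-5],0],[6,[0,0,-5],0],[6,[0,0,0],0]]'

```text
t: 23.0
tool_pos: [0.5722, -0.081, 0.2116]
tool_rot: [2.031, 2.381, 0.009]
contact_force: [-0.0, -0.0, 0.1]
opening: 0.0597
grip_force: 0.0
```

```bash
python3 pads.py wrist; python3 go.py .482 -.3575 .21
```

```text
wrist 0.088 none
wrist 0.072 top [ 0.5696 -0.0801  0.082 ] off mm [-0.1  0.8] dia [0.022 0.022] z 0.0819 [313. 188.]
wrist 0.056 top [ 0.581  -0.1426  0.066 ] off mm [0.7 1.1] dia [0.02  0.021] z 0.0659 [315. 248.]
wrist 0.04 top [ 0.5908 -0.2111  0.05  ] off mm [0.9 1.3] dia [0.019 0.019] z 0.0499 [314. 300.]
pos [ 0.5707 -0.0806  0.2081] shift [-25.95 -13.13  -0.21] norm 29.1 y-axis angle deg 9.1
```

Call:
send_rows --rows '[[6,[-3,-1.5,0],0],[6,[-5,-2.5,0],0],[6,[-5,-2.5,0],0],[6,[-5,-2.6,0],0],[6,[-5,-2.5,0],0],[6,[-3,-1.5,0],0],[6,[0,0,0],0],[6,[0,0,0],0]]'

```text
t: 24.05
tool_pos: [0.4803, -0.3566, 0.2024]
tool_rot: [-2.037, -2.389, -0.001]
contact_force: [0.2, 0.7, -0.9]
opening: 0.06
grip_force: 0.0
```

```bash
python3 w.py .482 -.3575 .088
```

```text
top [ 0.4838 -0.358   0.088 ] px [322. 197.] dia [0.0217 0.0219] z 0.0879
tool [ 0.4803 -0.3566  0.2024] shift cm (tool) [-0.21  0.34]
```

Call:
send_rows --rows '[[6,[-0.2,0.3,3],0],[6,[0,0,4],0],[6,[0,0,4],0],[6,[0,0,3.5],0],[6,[0,0,1.3],0],[6,[0,0,0.6],0],[6,[0,0,0],0]]'

```text
t: 24.98
tool_pos: [0.4846, -0.3593, 0.0404]
tool_rot: [2.037, 2.39, -0.0]
contact_force: [-0.6, 0.7, -1.3]
opening: 0.0601
grip_force: 0.0
```

Call:
send_rows --rows '[[2,[0,0,0],0],[2,[0,0,0],0],[2,[0,0,0],0],[2,[0,0,0],0],[2,[0,0,0],0],[2,[0,0,0],0]]'

```text
t: 25.72
tool_pos: [0.4843, -0.3597, 0.0405]
tool_rot: [2.038, 2.389, -0.0]
contact_force: [-1.7, 1.0, 5.6]
opening: 0.0231
grip_force: 39.1
```

Call:
send_rows --rows '[[2,[0,0,-1],0],[2,[0,0,-2],0],[2,[0,0,-3],0],[2,[0,0,-4],0],[2,[0,0,-3],0],[2,[0,0,0],0]]'

```text
t: 26.48
tool_pos: [0.4854, -0.3604, 0.1737]
tool_rot: [2.034, 2.385, -0.001]
contact_force: [0.3, 0.0, -3.5]
opening: 0.0228
grip_force: 39.6
```

```bash
python3 go.py .5585 -.0114 .05
```

```text
pos [ 0.4854 -0.3604  0.1737] shift [33.38 12.68 12.23] norm 37.7 y-axis angle deg 9.1
```

Call:
send_rows --rows '[[2,[2.2,0.6,0],0],[2,[4,1.5,0],0],[2,[5,2,0],0],[2,[5,2,0],0],[2,[5,2,0],0],[2,[5,2,0],0],[2,[4,1.5,0],0],[2,[3,1,0],0],[2,[0,0,0],0],[2,[0,0,0],0]]'

```text
t: 27.72
tool_pos: [0.5545, -0.0109, 0.1676]
tool_rot: [-2.036, -2.389, 0.003]
contact_force: [0.6, 0.0, -3.9]
opening: 0.0233
grip_force: 39.5
```

Call:
send_rows --rows '[[2,[0,0,2],0],[2,[0,0,3],0],[2,[0,0,3],0],[2,[0,0,2],0],[2,[0,0,0.8],0],[2,[0,0,0.4],0],[2,[0,0,0],0],[2,[0,0,0],0]]'

```text
t: 28.72
tool_pos: [0.5567, -0.0114, 0.0585]
tool_rot: [2.037, 2.389, 0.002]
contact_force: [-0.1, -0.3, -4.5]
opening: 0.0228
grip_force: 39.6
```

```bash
python3 go.py .5585 -.0128 .05; python3 look.py s4.png
```

```text
pos [ 0.5567 -0.0114  0.0585] shift [-0.17  0.15  0.85] norm 0.9 y-axis angle deg 9.1
243 220 160 168
```

View pics/s4.png

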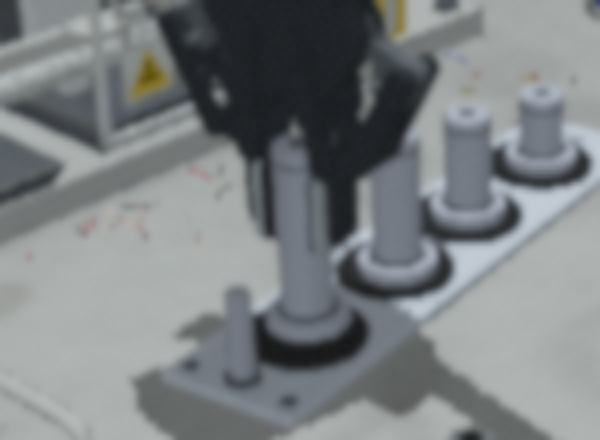

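Pillar d hovers upright over the pad by the post, at crop (310,325). The other three stand on their pads.

Call:
send_rows --rows '[[2,[-0.1,0.1,0.2],0],[2,[0,0,0.2],0],[2,[0,0,0.1],0],[2,[0,0,0.1],0],[2,[0,0,0.1],0],[2,[0,0,0],0],[2,[0,0,0],0]]'

```text
t: 29.65
tool_pos: [0.5571, -0.0121, 0.0506]
tool_rot: [2.038, 2.39, 0.0]
contact_force: [-0.2, 0.4, 1.1]
opening: 0.0232
grip_force: 39.9
```

Call:
send_rows --rows '[[2,[0,0,0.1],0],[2,[0,0,0],0]]'

```text
t: 29.9
tool_pos: [0.5572, -0.0122, 0.0506]
tool_rot: [-2.038, -2.39, 0.0]
contact_force: [-3.6, -0.2, 5.8]
opening: 0.0233
grip_force: 40.6
```

Call:
send_rows --rows '[[2.8,[0,0,0],0],[3.5,[0,0,0],0],[5,[0,0,0],0],[6,[0,0,0],0],[6,[0,0,-0.5],0],[6,[0,0,-2],0],[6,[0,0,-4],0],[6,[0,0,-5],0],[6,[0,0,-5],0],[6,[0,0,0],0]]'

```text
t: 31.15
tool_pos: [0.5603, -0.0126, 0.2225]
tool_rot: [2.031, 2.382, 0.011]
contact_force: [-1.4, 0.3, -0.8]
opening: 0.0599
grip_force: 0.0
```

Call:
send_rows --rows '[[6,[0,-5,0],0],[6,[0,-6,0],0],[6,[0,-6,0],0],[6,[0,-3,0],0],[6,[0,0,0],0],[6,[0,0,0],0]]'

```text
t: 31.9
tool_pos: [0.3599, -0.0437, 0.2146]
tool_rot: [2.038, 2.39, 0.001]
contact_force: [-0.4, -0.6, -0.4]
opening: 0.0598
grip_force: 0.0
```

```bash
python3 pads.py wrist top; python3 - <<'E'
from station import ctrl
import cv2
im=ctrl.get_image('scene');cv2.imwrite('pics/end.png',cv2.resize(im['frame'][130:310,180:420,::-1],None,fx=3,fy=3,interpolation=2))
o=ctrl.get_obs();print(o['t'],o['contact_force'].round(1))
E
```

```text
wrist 0.088 top [ 0.5551 -0.0111  0.098 ] off mm [-3.4  0.3] dia [0.021 0.025] z 0.0979 [560. 192.]
wrist 0.072 top [ 0.5675 -0.08    0.082 ] off mm [-2.2  0.9] dia [0.02  0.023] z 0.0819 [533. 260.]
wrist 0.056 top [ 0.5815 -0.1352  0.066 ] off mm [1.2 8.5] dia [0.006 0.018] z 0.0656 [518. 303.]
wrist 0.04 none
top 0.088 top [ 0.5541 -0.0115  0.098 ] off mm [-4.4 -0.1] dia [0.022 0.022] z 0.098 [233. 171.]
top 0.072 top [ 0.5673 -0.0809  0.082 ] off mm [-2.4 -0. ] dia [0.021 0.022] z 0.0817 [269. 167.]
top 0.056 top [ 0.5785 -0.1436  0.066 ] off mm [-1.8  0.1] dia [0.021 0.022] z 0.0661 [301. 163.]
top 0.04 top [ 0.5888 -0.2126  0.05  ] off mm [-1.1 -0.2] dia [0.022 0.022] z 0.0497 [335. 160.]
32.05 [-0.6  0.4  0.3]
```

View pics/end.png

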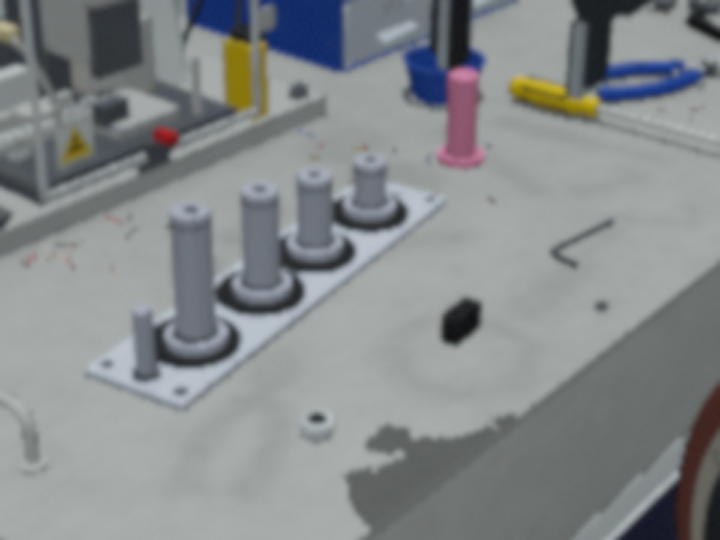

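All four pillars stand in order on their pads, tallest by the post. The worst measured offset is about 4 mm, and the gripper is clear.

```bash
python3 -c "
from station import ctrl
print(ctrl.finish_job())"
```

```text
the job is handed in; nothing more can be done
None
```

The four pillars stand upright on their pads in height order, tallest beside the post, all within about 4 mm of the pad centres by camera; the job was handed in at about 32 s and no verdict was shown.

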